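Size a glass rod in the ring gauge

ROBOT

A 7-joint arm with a two-finger parallel gripper is mounted at the origin on the work surface. World frame = base frame: x ahead of the robot, y to its left, z up, the work surface at z = 0. Lengths are in m, angles in rad, forces in N, time in s.
With the tool pointing down it reaches from about 0.35 to 0.9 m from the base axis. Payload 8.1 kg.
Tool frame: the origin (TCP) lies on the centre line of the jaws, within the pads' length; the fingertips stand 17 mm ahead of it and the grasp point (between the pads) lies 2 mm behind it; z points along the fingers, y is the direction in which the jaws open and shut (so a half turn about z gives the same grasp; the last joint's range is limited). The gripper opens to 92 mm and grips with 3 to 60 N. Pads are 19 mm wide; open, the fingers measure 130 mm over their backs; the gripper's body (75 mm by 190 mm) begins 47 mm behind the grasp point.
Start: joints at [-1.286, 0.434, 0.025, 1.573, -0.012, 1.134, -0.075], TCP at [0.236, 0.579, 0.244] pointing down, gripper open.
Joint ranges: [-2.62, 2.62], [-0.44, 2.09], [-1.27, 1.32], [0.08, 2.57], [-1.32, 4.46], [0.12, 2], [-2.74, 2.74]. Speed limits (rad/s): [2.22, 2.22, 3.01, 3.01, 3.14, 3.14, 3.14].

INTERFACE

Orientations are given as a rotation vector (axis times angle).
In Python, from cell import arm gives the robot as it stands.
- The arm moves only by the shell command python3 -m creep 'ROWS' [FORCE]. ROWS is JSON, a list that holds one entry, the list of rows, each a list of 7 numbers: the shift along the world's x, y, z in cm, then the turn, a rotation vector about the world's x, y, z in degrees, then the opening, from -1 (shut) to 1 (fully open), so that 0 is half open. In form: [[[tx, ty, tz, ax, ay, az, jaw], ...]]. A call has 1 to 5 rows; each row is the pose to reach, as a shift and turn from the pose commanded when the call began; what a row does not reach only later rows make up. A row lasts 1/10 s, in which the tool goes at most 50 mm and 8.59 degrees, less where a joint would pass 70% of its speed; a pose out of reach is approached as far as the arm can. A call with a gripper value outside its range is refused whole. The fingers move at their own pace and stop on an object; FORCE is the grip in N (left out, the last holds). Time passes only in rows, so rows that repeat a pose let the fingers close. It gives the time, the measured TCP pose, the force and the opening at its end, in the units of the state.
- arm.observe(): the state, without advancing time (a new reading comes with each control period).
- arm.get_image(name): name is "side" or "top"; returns the picture (384x512x3 uint8, red, green, blue); there is no depth.
- arm.camera_model(name): a dict with "vfov" (degrees; the focal length in pixels is half the picture's height over the tangent of half this angle, whatever the lens; pixels are square), "cx", "cy" (the principal point, pixels), "k1" (the pictures are not rectified: a ray, as slopes to the right and down, at radius r is drawn at 1 + k1 r^2 times it, then the intrinsics apply), "cam_to_world" (4x4, takes a point from camera to world coordinates). Camera axes: x right, y down, z forward; pixel columns grow to the right and rows downward; lengths in m; the calibration is good to about 2 mm. A picture is of the moment at which its call begins. camera_model takes no time and is no camera call.
- arm.sign_off(): hands the job in, once; it reports no verdict.
The state is a dict: "clock": time; "joints": joint angles; "dq": joint speeds; "joint_efforts": joint torques, N m; "position": TCP position; "ee_rot": TCP orientation; "force": force on the tool from outside, world axes, zero at the start; "ft_torque": the same for the moment, N m; "width": opening from 0.0 (shut) to 1.0 (fully open).
Only numpy, scipy, OpenCV 4.12 (cv2) and the standard library are available. Lean on these libraries where they do the work, as an engineer would, in place of code of your own. Each camera call takes 0.05 s, during which the arm holds its last target.

TASK

Find the size of the glass rod that stands on the dark graphite pad: lower it upright through the rings of the brass sizing stand one after the other, from the widest ring on, each time right through the ring and out again, until a ring stops it; there press it only gently on the ring, squarely over the hole. Then leave it standing on the stand's base plate in the last ring that it passed, with the other rod still standing on its cork mat and everything else on the bench left where it is.

Things in the scene. Friction and masses are not known exactly. Their poses are not given: they have to be found in the camera images.
- rod_a: upright solid blue glass rod, 120 mm long, with 1 mm rounded edges at both ends. Of the two rods one is 36 mm and one 30 mm thick, and either may be the one on the graphite pad: gauge it. It can be gripped round its upper part from above (80 to 110 mm over its foot). About 0.2 to 0.3 kg (may differ by 15 %). Origin: centre of the foot (lower end face); z along the rod, up
- rod_b: upright solid blue glass rod, 120 mm long, with 1 mm rounded edges at both ends. Of the two rods one is 36 mm and one 30 mm thick, and either may be the one on the graphite pad: gauge it. It can be gripped round its upper part from above (80 to 110 mm over its foot). About 0.2 to 0.3 kg (may differ by 15 %). Origin: centre of the foot (lower end face); z along the rod, up
- pad: black graphite pad, 120 x 170 x 12 mm, fixed to the bench; the rod to be sized stands on it. Origin: centre of its underside
- rest: cork mat, 90 x 90 x 12 mm, fixed; the rod that is to be left alone stands on it. Origin: centre of its underside
- stand: sizing stand, fixed: dark steel base plate 80 x 290 x 8 mm (x, y, z), end posts 60 mm high, and above it a brass bridge with four rings in a row along y, 60 mm apart, widest at +y (90 mm from the middle), narrowest at -y. A rod standing on the base plate has its foot 8 mm over the bench, 32 mm below the rings' undersides. Origin: centre of the base's underside
- bridge: sprung brass bridge that carries the four rings, bars 12 mm wide between them, ring mouths 52 mm over the bench. It gives 5 mm straight down, from about 3 N to about 13 N, then is hard; over 20 N between rod and bridge chips the glass. Origin: as the stand's, at bench level
- ring_1 (a point): the first, widest ring of the sizing stand: upright-axis brass ring, bore 38 mm, 50 mm outside, 12 mm thick, bore edges sharp. Origin: centre of the bore at the underside; the mouth (top face) is 12 mm above it; z up, y along the row towards the widest ring
- ring_2 (a point): the second ring of the sizing stand: upright-axis brass ring, bore 32 mm, 44 mm outside, 12 mm thick, bore edges sharp. Origin: centre of the bore at the underside; the mouth (top face) is 12 mm above it; z up, y along the row towards the widest ring
- ring_3 (a point): the third ring of the sizing stand: upright-axis brass ring, bore 26 mm, 38 mm outside, 12 mm thick, bore edges sharp. Origin: centre of the bore at the underside; the mouth (top face) is 12 mm above it; z up, y along the row towards the widest ring
- ring_4 (a point): the fourth, narrowest ring of the sizing stand: upright-axis brass ring, bore 20 mm, 32 mm outside, 12 mm thick, bore edges sharp. Origin: centre of the bore at the underside; the mouth (top face) is 12 mm above it; z up, y along the row towards the widest ring
- shard_1: bystander: loose blue glass offcut about 26 mm across and 18 mm high, lying on the graphite pad. Origin: its underside
- shard_2: bystander: loose blue glass offcut about 21 mm across and 18 mm high, lying on the graphite pad. Origin: its underside
- shard_3: bystander: loose blue glass offcut about 29 mm across and 18 mm high, lying on the bench. Origin: its underside
- tweezers: bystander: steel tweezers lying on the bench, 175 x 20 x 6 mm, along x. Origin: the underside, near the middle
- shears: bystander: brass-handled shears lying on the bench, 135 x 95 x 8 mm, along x. Origin: the underside, at the pivot
- jar: bystander: closed glass jar, 52 mm across, 60 mm high. Origin: centre of the underside
There are look-alikes about, which are no part of the job. Leave any green or orange look-alike of the rod_a alone. Leave any pink look-alike of the rod_b alone.

How it is judged:
On the way, in this order (a step that is already met when the one before it is completed fails the run):
1. the rod from the pad has been passed through the widest ring (foot at least 5 mm below its underside) (((z of rod_a in the frame of ring_1 below -0.005 m and horizontal distance between rod_a and ring_1 below 0.009 m) or (z of rod_b in the frame of ring_1 below -0.005 m and horizontal distance between rod_b and ring_1 below 0.009 m))), for 0.05 s.
2. the second ring has been tried: the 30 mm rod passed right through it, or the 36 mm rod was pressed on it, upright and within 6 mm of its centre, with more than 2 N for 0.15 s (((contact force between rod_a and bridge above 2 N and horizontal distance between rod_a and ring_2 below 0.006 m and angle between rod_a's own z axis and vertical below 0.12 rad and z of rod_a in the frame of ring_2 above 0.008 m) or (z of rod_b in the frame of ring_2 below -0.005 m and horizontal distance between rod_b and ring_2 below 0.009 m))), for 0.15 s.
3. the 30 mm rod has been pressed on the third ring in the same way; or the 36 mm rod, stopped by the second, has been brought back into the mouth of the first (((z of rod_a in the frame of ring_1 below 0.008 m and horizontal distance between rod_a and ring_1 below 0.009 m) or (contact force between rod_b and bridge above 2 N and horizontal distance between rod_b and ring_3 below 0.006 m and angle between rod_b's own z axis and vertical below 0.12 rad and z of rod_b in the frame of ring_3 above 0.008 m))), for 0.05 s.
At the end, for the whole second after the job is handed in: The pad's rod stands at rest on the base plate in the last ring it passed (36 mm rod: ring 1; 30 mm: ring 2): foot 27 mm or more below the ring's underside, within 4 mm of its centre, tilt under 0.1 rad; the other rod still upright on the cork mat, moved under 20 mm (((z of rod_a in the frame of ring_1 below -0.027 m and horizontal distance between rod_a and ring_1 below 0.004 m and angle between each of rod_a, rod_b's own z axis and vertical below 0.1 rad and linear speed of rod_a below 0.02 m/s and horizontal distance between rod_b and rest below 0.05 m and distance of rod_b from where it was at the start of the episode below 0.02 m) or (z of rod_b in the frame of ring_2 below -0.027 m and horizontal distance between rod_b and ring_2 below 0.004 m and angle between each of rod_b, rod_a's own z axis and vertical below 0.1 rad and linear speed of rod_b below 0.02 m/s and horizontal distance between rod_a and rest below 0.05 m and distance of rod_a from where it was at the start of the episode below 0.02 m))); the robot touches nothing.
It fails at once if a rod presses on the rings or their bridge with more than 20 N (contact force between any of rod_a, rod_b and bridge above 20 N).
It fails at once if a bystander is moved by more than 30 mm (distance of any of shard_1, shard_2, shard_3, tweezers, shears, jar from where it was at the start of the episode above 0.03 m).
It also fails if it takes over 67 s, if anything falls off the work surface, if the arm or the gripper's body presses on something with over 40 N, if the wrist force passes 120 N, or if a joint passes its speed limit or range.

## Working session

There is one attempt and no reset: what is moved stays moved. The work goes in short steps, Python scripts to look and compute and a shell command to move; the robot and the scene stay as the last step left them, time stands still between calls to the robot, and variables do not carry over. Pictures are saved under pics/ and viewed, and the job is handed in when it is done.

```bash
ls; mkdir -p pics; cat > h.py <<'E'
import numpy as np,cv2
from cell import arm
def ray(name,u,v):
    m=arm.camera_model(name); f=192/np.tan(np.radians(m['vfov'])/2)
    K=np.array([[f,0,m['cx']],[0,f,m['cy']],[0,0,1.]])
    xd=(u-m['cx'])/f; yd=(v-m['cy'])/f
    p=cv2.undistortPoints(np.array([[[u,v]]],float),K,np.array([m['k1'],0,0,0.]))[0,0]
    T=np.array(m['cam_to_world']); return T[:3,3],T[:3,:3]@np.array([p[0],p[1],1.])
def atz(name,u,v,z):
    o,d=ray(name,u,v); return o+d*(z-o[2])/d[2]
def proj(name,P):
    m=arm.camera_model(name); f=192/np.tan(np.radians(m['vfov'])/2)
    K=np.array([[f,0,m['cx']],[0,f,m['cy']],[0,0,1.]])
    T=np.linalg.inv(np.array(m['cam_to_world']))
    q=(T[:3,:3]@np.array(P,float).T).T if 0 else np.atleast_2d(P)@T[:3,:3].T+T[:3,3]
    return cv2.projectPoints(q,np.zeros(3),np.zeros(3),K,np.array([m['k1'],0,0,0.]))[0][:,0]
def shot(name,tag,crop=None,s=1):
    im=arm.get_image(name)[:,:,::-1]
    cv2.imwrite(f'pics/{tag}_raw.png',im)
    if crop: u0,v0,u1,v1=crop; im=im[v0:v1,u0:u1]
    im=cv2.resize(im,None,fx=s,fy=s,interpolation=cv2.INTER_CUBIC)
    cv2.imwrite(f'pics/{tag}.png',im)
E
python3 - <<'E'
from h import *
shot('side','s0',s=1.5);shot('top','t0',s=1.5)
for n in('side','top'): print(arm.camera_model(n))
print(arm.observe())
E
```

```text
pics
{'vfov': 49.902429245964484, 'cx': 247.8434011692708, 'cy': 185.46142048195264, 'k1': -0.046431925861754555, 'cam_to_world': array([[ 0.9622776 , -0.14605771,  0.22954079,  0.34059957],
       [-0.27175121, -0.55678427,  0.78494749, -0.6116107 ],
       [ 0.01315707, -0.81771537, -0.57547239,  0.58241594],
       [ 0.        ,  0.        ,  0.        ,  1.        ]])}
{'vfov': 53.20312460127152, 'cx': 253.6932812609708, 'cy': 200.09610520806964, 'k1': -0.01534564388447304, 'cam_to_world': array([[-0.02059917, -0.99651394,  0.08084335,  0.47916122],
       [-0.99974834,  0.01981233, -0.01052314,  0.08871195],
       [ 0.00888476, -0.08103977, -0.99667127,  1.0057498 ],
       [ 0.        ,  0.        ,  0.        ,  1.        ]])}
{'clock': 0.1, 'joints': array([-1.28561094,  0.4351403 ,  0.02499172,  1.57397428, -0.01163137,
        1.13396939, -0.07510638]), 'dq': array([-1.92054904e-04, -3.01627498e-04,  2.66905478e-04, -3.74726688e-03,
       -3.14286986e-04, -1.67678542e-05, -9.60103851e-04]), 'joint_efforts': array([ 3.42868101e-03, -6.69125605e+01,  9.88432691e-01, -3.15146399e+01,
       -6.04021735e-02,  3.74125235e-02,  5.11921189e-05]), 'position': array([0.23622804, 0.57819643, 0.24304401]), 'ee_rot': array([-6.05453926e-01, -3.08253672e+00,  2.09947247e-03]), 'force': array([ 0.45785175, -0.29805484, -0.39736001]), 'ft_torque': array([-0.00984757,  0.00134351, -0.02220529]), 'width': 0.9995956070565615}
```

View pics/s0.png

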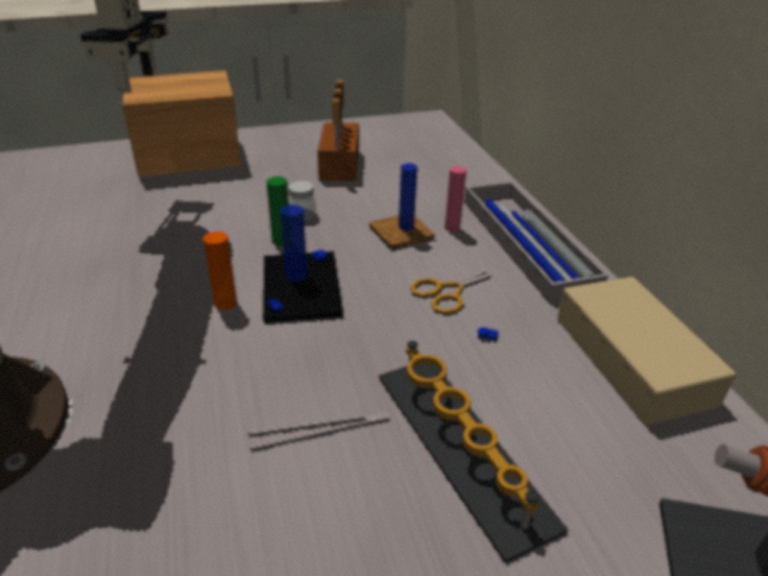

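View pics/t0.png

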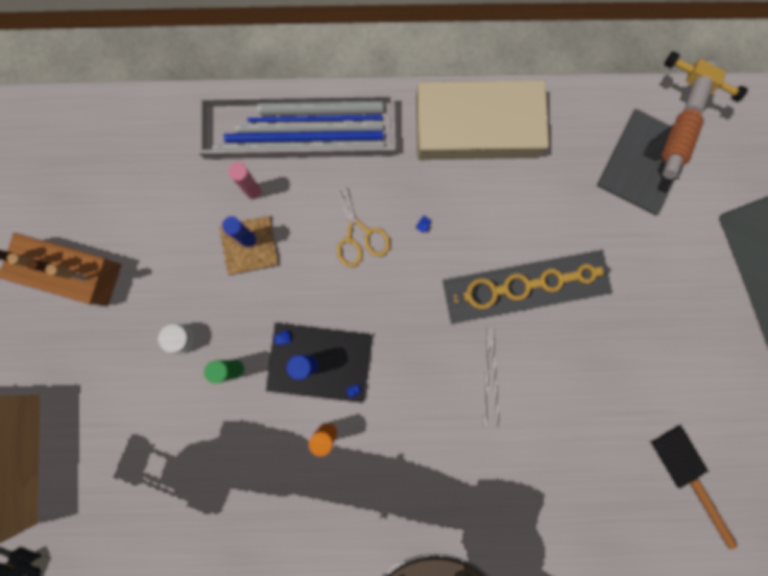

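Candidates in the side picture (1.5x pixels): blue rod on the black pad (293,245), blue rod on the cork (408,197), green (278,210), orange (220,270), pink (455,198), and blue rods lying in the tray (525,240). By the description I want the one on the black pad. Close crops come next.

```bash
python3 - <<'E'
import cv2
t=cv2.imread('pics/t0_raw.png');s=cv2.imread('pics/s0_raw.png')
def c(im,u0,v0,u1,v1,k,n): cv2.imwrite(n,cv2.resize(im[v0:v1,u0:u1],None,fx=k,fy=k,interpolation=cv2.INTER_CUBIC))
c(t,170,210,260,275,8,'pics/tp.png')
c(t,290,160,415,220,6,'pics/tr.png')
c(s,165,110,235,220,5,'pics/sp.png')
c(s,250,220,380,375,3.8,'pics/sr.png')
E
```

```text
(no output)
```

View pics/tp.png

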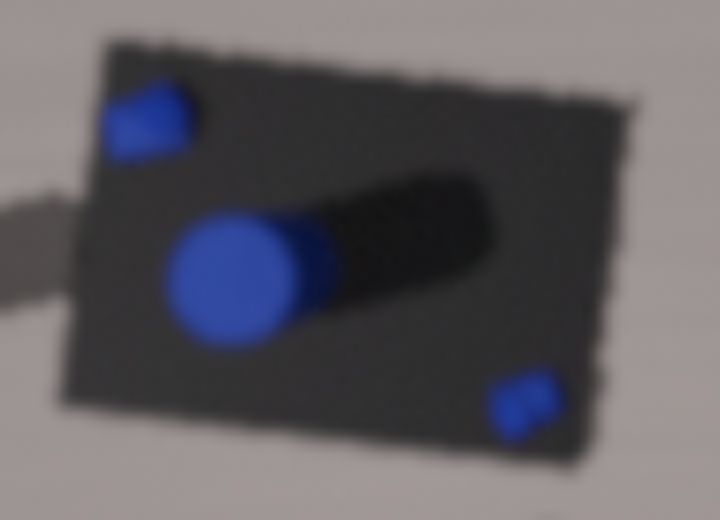

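View pics/tr.png

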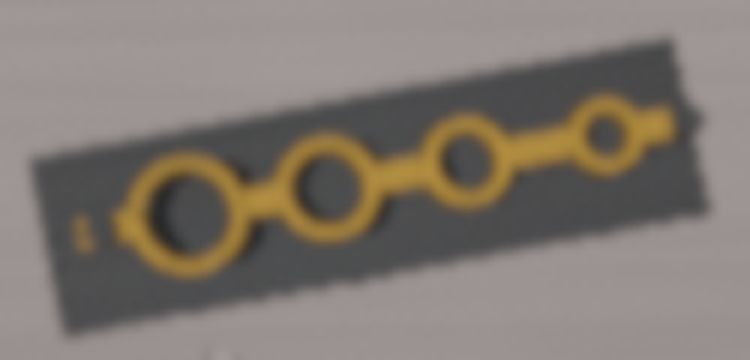

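View pics/sp.png

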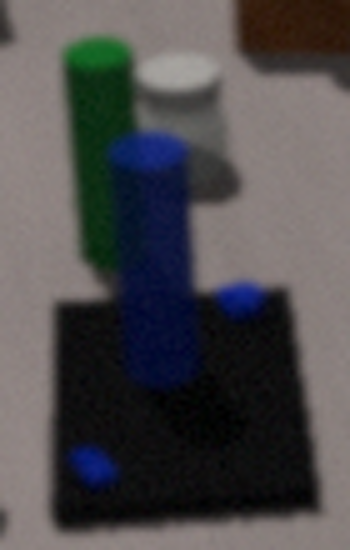

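View pics/sr.png

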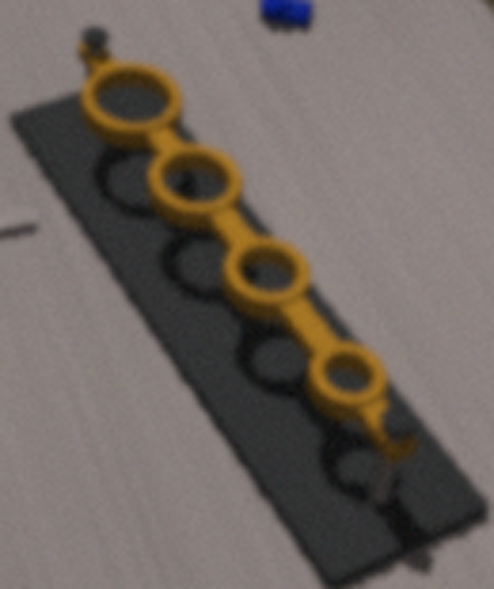

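```bash
python3 - <<'E'
from h import *
def px(a,b,u0,v0,k): return (a+.5)/k-.5+u0,(b+.5)/k-.5+v0
P=[]
for i,((a,b),(c,d)) in enumerate(zip([(190,214),(328,188),(466,161),(606,135)],[(132,97),(197,179),(267,268),(348,372)])):
    p=atz('top',*px(a,b,290,160,6),.052);q=atz('side',*px(c,d,250,220,3.8),.052); print(i+1,p.round(4),q.round(4)); P.append((p,q))
r=atz('top',*px(232,281,170,210,8),.132); print('rod top',r.round(4))
print('side top',atz('side',*px(149,152,165,110,5),.132).round(4))
# outline check of widths
for n,(a,b,c) in {'tp':(167,299,281)}.items():
    print(np.linalg.norm(atz('top',*px(a,c,170,210,8),.132)-atz('top',*px(b,c,170,210,8),.132)))
# cork rod
t=cv2.imread('pics/t0_raw.png')
for nm,(u0,v0,u1,v1) in {'pad':(185,230,220,260),'cork':(145,140,175,167)}.items():
    c=t[v0:v1,u0:u1].astype(int); m=(c[:,:,0]-c[:,:,2]>60)&(c[:,:,0]>125)
    vs,us=np.nonzero(m); print(nm,len(us),us.mean()+u0,vs.mean()+v0,us.max()-us.min()+1,vs.max()-vs.min()+1)
    print(atz('top',us.mean()+u0,vs.mean()+v0,.132).round(4))
    A=len(us); d=np.linalg.norm(atz('top',us.mean()+u0,vs.mean()+v0,.132)-atz('top',us.mean()+u0+1,vs.mean()+v0,.132)); print('diam',2*np.sqrt(A/np.pi)*d)
E
```

```text
1 [ 0.5653 -0.0907  0.052 ] [ 0.5655 -0.0908  0.052 ]
2 [ 0.5751 -0.1489  0.052 ] [ 0.5758 -0.1502  0.052 ]
3 [ 0.5853 -0.2074  0.052 ] [ 0.5857 -0.2075  0.052 ]
4 [ 0.5952 -0.267   0.052 ] [ 0.5955 -0.2668  0.052 ]
rod top [0.4513 0.2063 0.132 ]
side top [0.4524 0.2038 0.132 ]
0.037325818580187554
pad 180 198.54444444444445 244.62777777777777 16 16
[0.4514 0.2064 0.132 ]
diam 0.03424685475890288
cork 100 153.88 149.88 11 11
[0.6709 0.3075 0.132 ]
diam 0.02604765701227716
```

Picture reading: the blue rod stands on the pad. In the top view its head is at (199,245), about 16 px or roughly 36 mm across; the cork rod looks thinner. The four rings are in line, widest at top pixel (321,195). Two cameras agree to 1–2 mm: rod at (0.452, 0.205), ring 1 at (0.565, -0.091). Now I move over the rod.

```bash
python3 -m creep '[[[2.3,-4,0,0,0,0,1],[4.6,-8,0,0,0,0,1],[6.9,-12,0,0,0,0,1],[9.2,-16,0,0,0,0,1],[11.5,-20,0,0,0,0,1]]]'; python3 -m creep '[[[2.3,-4,0,0,0,0,1],[4.6,-8,0,0,0,0,1],[6.9,-12,0,0,0,0,1],[9.2,-16,0,0,0,0,1],[10.1,-17.3,0,0,0,0,1]]]'; python3 -m creep '[[[0,0,0,0,0,0,1],[0,0,0,0,0,0,1]]]'; python3 -c "
from h import *
print(arm.observe());shot('top','t1',(140,190,290,300),5);shot('side','s1',s=1.5)"
```

```text
clock: 0.6
position: [0.3519, 0.3767, 0.2435]
ee_rot: [-0.605, -3.083, 0.001]
force: [0.6, 0.9, -0.6]
width: 1.002
clock: 1.1
position: [0.4542, 0.2004, 0.2437]
ee_rot: [0.615, 3.08, -0.003]
force: [-0.0, 0.2, 0.0]
width: 0.998
clock: 1.3
position: [0.452, 0.2059, 0.2435]
ee_rot: [-0.606, -3.082, -0.0]
force: [-0.1, 0.4, -0.0]
width: 1.001
{'clock': 1.3, 'joints': array([-0.6932517 ,  0.22394201,  0.19239165,  1.89044473, -0.05004024,
        1.03219424,  0.70268687]), 'dq': array([-2.43060204e-02,  6.40954804e-06, -2.03729590e-02,  9.25394384e-04,
       -2.34419286e-03, -1.54245171e-03, -1.84300311e-03]), 'joint_efforts': array([  1.80304974, -47.7434063 ,   2.9550498 , -29.71068084,
         0.18547   ,   0.08592812,   0.11937195]), 'position': array([0.45201396, 0.20591014, 0.24353001]), 'ee_rot': array([-6.05931257e-01, -3.08195102e+00, -1.29470257e-04]), 'force': array([-0.09343781,  0.3536232 , -0.00307609]), 'ft_torque': array([0.05201318, 0.02262269, 0.03506189]), 'width': 1.000539906819101}
```

View pics/s1.png

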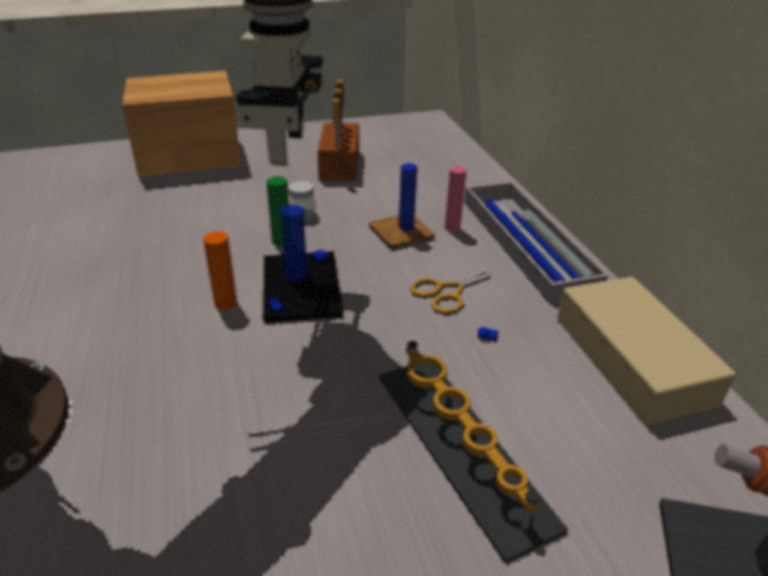

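View pics/t1.png

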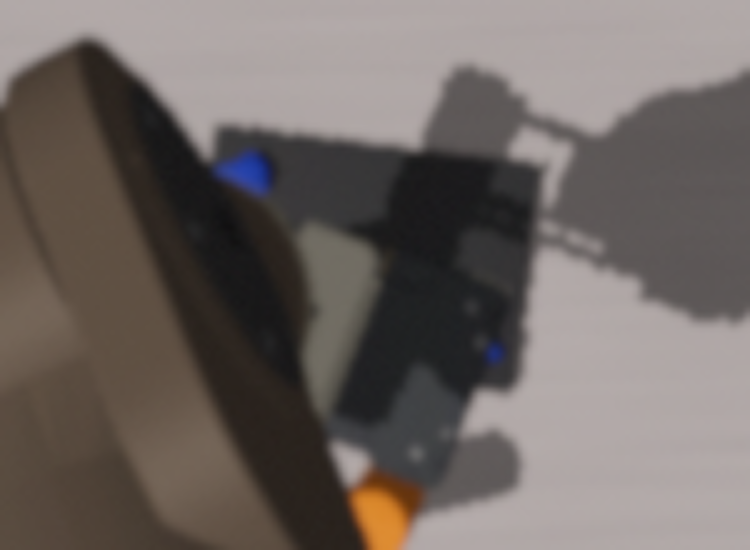

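Side view: the gripper is above, in line with the rod; green and orange are clear of the fingers. Descend and check the shot before closing.

```bash
python3 -m creep '[[[0,0,-3,0,0,0,1],[0,0,-6,0,0,0,1],[0,0,-9,0,0,0,1],[0,0,-11,0,0,0,1],[0,0,-12,0,0,0,1]]]'; python3 -m creep '[[[0,0,-1,0,0,0,1],[0,0,-1.8,0,0,0,1],[0,0,-1.8,0,0,0,1],[0,0,-1.8,0,0,0,1]]]';  python3 -c "
from h import *
print(arm.observe()['position']);shot('side','s2',(150,60,260,230),3.5)"
```

```text
clock: 1.9
position: [0.4508, 0.2065, 0.122]
ee_rot: [-0.601, -3.081, 0.002]
force: [-0.6, 0.7, 0.6]
width: 0.998
clock: 2.3
position: [0.4526, 0.2058, 0.1062]
ee_rot: [0.605, 3.082, 0.001]
force: [0.8, 0.3, 0.5]
width: 0.997
[0.45263768 0.20582197 0.10619007]
```

View pics/s2.png

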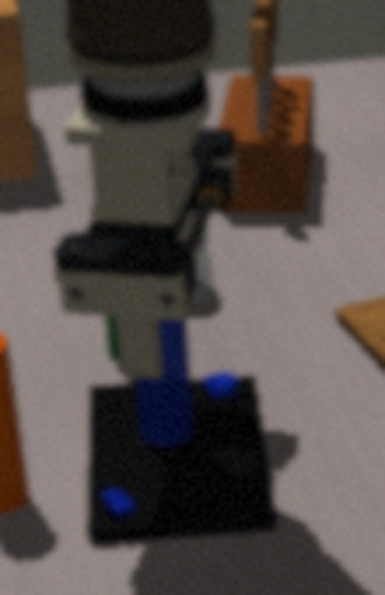

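The near finger is beside the rod, which lies between the jaws. Close.

```bash
python3 -m creep '[[[0,0,0,0,0,0,0],[0,0,0,0,0,0,-0.5],[0,0,0,0,0,0,-0.5],[0,0,0,0,0,0,-0.5],[0,0,0,0,0,0,-0.5]]]' 20; python3 -m creep '[[[0,0,0,0,0,0,-0.5],[0,0,0,0,0,0,-0.5],[0,0,0,0,0,0,-0.5]]]'
```

```text
clock: 2.85
position: [0.4524, 0.2056, 0.1058]
ee_rot: [0.605, 3.083, 0.0]
force: [0.4, 0.3, 0.3]
width: 0.616
clock: 3.15
position: [0.4524, 0.2056, 0.1057]
ee_rot: [0.605, 3.083, 0.0]
force: [0.3, 0.6, -0.9]
width: 0.375
```

```bash
python3 -m creep '[[[0,0,0,0,0,0,-0.5],[0,0,0,0,0,0,-0.5]]]'; python3 -m creep '[[[0,0,1,0,0,0,-0.5],[0,0,3,0,0,0,-0.5],[0,0,6,0,0,0,-0.5],[0,0,8,0,0,0,-0.5],[0,0,8,0,0,0,-0.5]]]';python3 -c "
from h import *
print(arm.observe()['position']);shot('side','s3',(150,40,260,210),3.5)"
```

```text
clock: 3.35
position: [0.4524, 0.2057, 0.1057]
ee_rot: [0.605, 3.083, 0.0]
force: [-0.3, 1.0, -0.0]
width: 0.379
clock: 3.85
position: [0.4537, 0.2062, 0.1886]
ee_rot: [0.605, 3.079, 0.005]
force: [-0.2, -0.1, -3.0]
width: 0.378
[0.45373309 0.20620999 0.18858907]
```

View pics/s3.png

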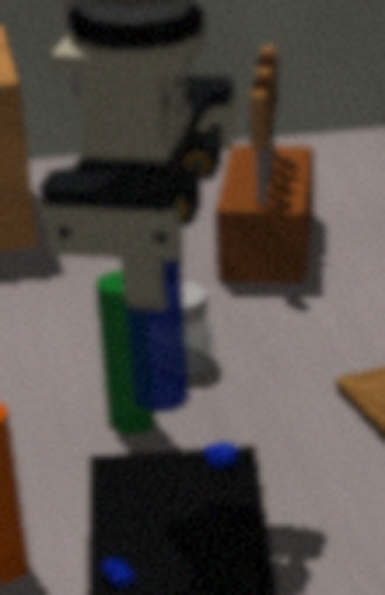

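The rod is held and off the pad; jaw width of about 35 mm points to the 36 mm rod. Carry it above ring 1.

```bash
python3 -m creep '[[[1,-2.7,0,0,0,0,-0.5],[2.4,-6.4,0,0,0,0,-0.5],[3.8,-10.1,0,0,0,0,-0.5],[5.2,-13.8,0,0,0,0,-0.5],[6.6,-17.5,0,0,0,0,-0.5]]]'; python3 -m creep '[[[1.4,-3.7,0,0,0,0,-0.5],[2.8,-7.4,0,0,0,0,-0.5],[3.8,-10.1,0,0,0,0,-0.5],[4.6,-12.1,0,0,0,0,-0.5],[4.6,-12.1,0,0,0,0,-0.5]]]';python3 -m creep '[[[0,0,-1,0,0,0,-0.5],[0,0,-2,0,0,0,-0.5],[0,0,-2.6,0,0,0,-0.5],[0,0,-2.6,0,0,0,-0.5],[0,0,-2.6,0,0,0,-0.5]]]';python3 -c "
from h import *
print(arm.observe());shot('side','s4',(220,120,400,380),2.3);shot('top','t4',(270,120,430,240),5)"
```

```text
clock: 4.4
position: [0.5177, 0.029, 0.1844]
ee_rot: [-0.605, -3.081, 0.001]
force: [1.3, -0.2, -3.7]
width: 0.38
clock: 4.9
position: [0.564, -0.0945, 0.1843]
ee_rot: [-0.613, -3.08, 0.004]
force: [-0.9, -0.5, -2.9]
width: 0.376
clock: 5.4
position: [0.5642, -0.0898, 0.1595]
ee_rot: [-0.604, -3.082, -0.0]
force: [-1.1, 0.1, -2.8]
width: 0.379
{'clock': 5.4, 'joints': array([-0.14433842,  0.43807319,  0.28790032,  1.82617026, -0.15450925,
        0.89970312,  1.39806024]), 'dq': array([ 0.00166535, -0.00838427,  0.00342624, -0.01232558,  0.00046106,
        0.00103581, -0.00085127]), 'joint_efforts': array([-9.86110093e-02, -6.13095045e+01,  4.67180595e+00, -2.72309339e+01,
        6.59930767e-03,  8.57840711e-02,  6.63396379e-03]), 'position': array([ 0.5642069 , -0.08984332,  0.15948976]), 'ee_rot': array([-6.04029473e-01, -3.08238404e+00, -5.10491774e-05]), 'force': array([-1.10161528,  0.14771712, -2.84655409]), 'ft_torque': array([ 0.00195946, -0.04510576, -0.01735842]), 'width': 0.37865828957952585}
```

View pics/s4.png

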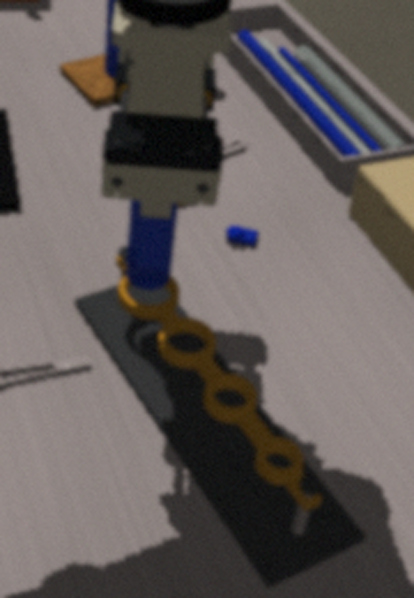

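View pics/t4.png

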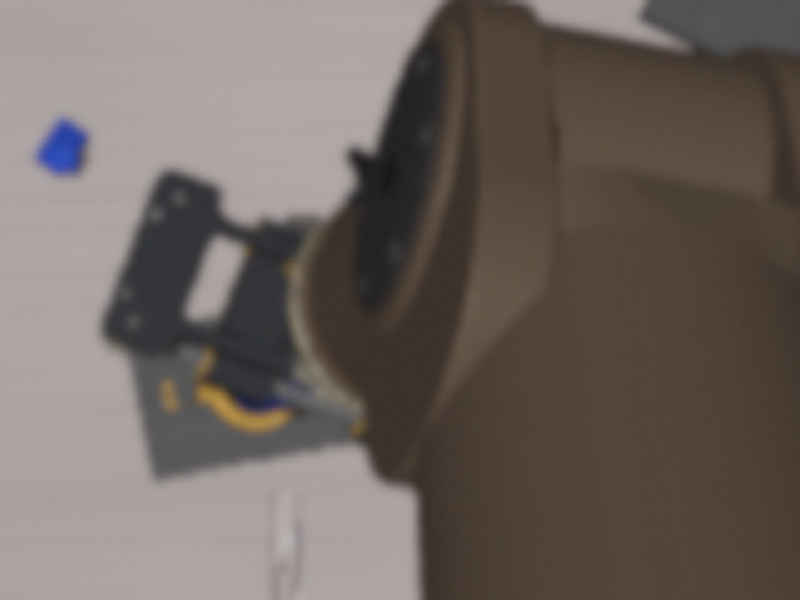

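```bash
cat > ov.py <<'E'
import sys
from h import *
def circ(c,r,z,n=200):
    a=np.linspace(0,2*np.pi,n);return np.c_[c[0]+r*np.cos(a),c[1]+r*np.sin(a),np.full(n,z)]
def ov(tag,items,box,k=7,cam='side'):
    im=cv2.imread(f'pics/{tag}_raw.png');u0,v0,u1,v1=box
    b=cv2.resize(im[v0:v1,u0:u1],None,fx=k,fy=k,interpolation=cv2.INTER_CUBIC)
    cv2.imwrite(f'pics/{tag}_c.png',b); o=b.copy()
    for P,col in items:
        q=((proj(cam,P)-[u0,v0]+.5)*k-.5)
        cv2.polylines(o,[np.round(q).astype(np.int32)],False,col,1)
    cv2.imwrite(f'pics/{tag}_o.png',np.hstack([b,o]))
E
python3 - <<'E'
from ov import *
r1=(.5655,-.0908); p=(.5642,-.0898)
ov('s4',[(circ(r1,.025,.052),(0,255,0)),(circ(r1,.019,.052),(0,255,0)),(circ(p,.018,.0658),(255,255,255))]+[([[p[0]+.018*s*.962,p[1]-.018*s*.272,.0658],[p[0]+.018*s*.962,p[1]-.018*s*.272,.12]],(255,255,255)) for s in(-1,1)],(262,200,312,265),8)
E
```

```text
(no output)
```

View pics/s4_o.png

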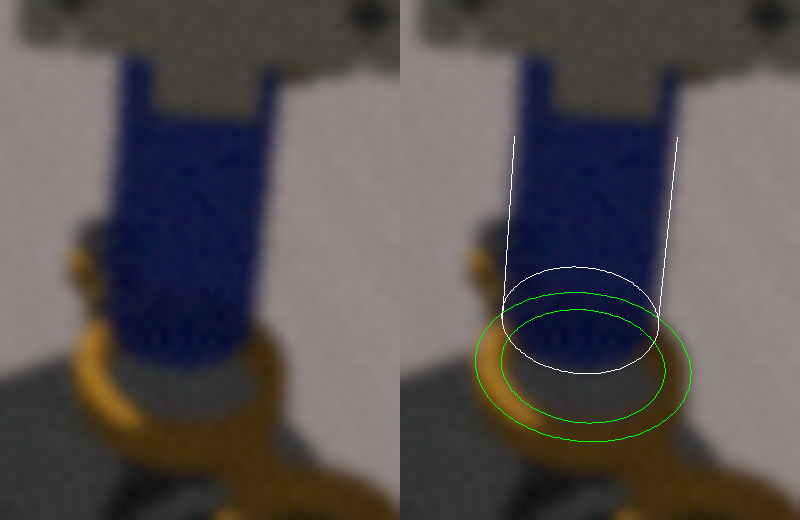

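```bash
python3 - <<'E'
from h import *
im=cv2.imread('pics/s4_raw.png').astype(float)
# saturation-like blue index: (B-R)/(B+R)
def edges(im,v,u0,u1):
    p=im[v-1:v+2,u0:u1].mean(0); s=p[:,2]  # red channel: bg high, rod low
    g=np.gradient(s); 
    i=np.argmin(g[:len(g)//2]); j=len(g)//2+np.argmax(g[len(g)//2:])
    def cross(k,sgn):
        lo,hi=s[max(k-3,0):k+4].min(),s[max(k-3,0):k+4].max(); mid=(lo+hi)/2
        for q in range(max(k-3,0),k+3):
            if (s[q]-mid)*(s[q+1]-mid)<=0: return u0+q+(s[q]-mid)/(s[q]-s[q+1])
    return cross(i,-1),cross(j,1)
f=192/np.tan(np.radians(arm.camera_model('side')['vfov'])/2)
R=np.array(arm.camera_model('side')['cam_to_world'])[:3,:3];o=np.array(arm.camera_model('side')['cam_to_world'])[:3,3]
for v in range(218,238,2):
    a,b=edges(im,v,268,304); 
    d=(np.array([.564,-.09,.1])-o)@R[:,2]
    # which point: lateral of axis
    z=.0658+ (0)
    # intersect mid ray with vertical plane through TCP facing camera
    oo,dd=ray('side',(a+b)/2,v); n=np.array([.2807,.9598,0]); P=oo+dd*((np.array([.5642,-.0898,0])-oo)@n)/(dd@n)
    lat=(P-np.array([.5642,-.0898,0]))@np.array([.9598,-.2807,0])
    print(v,round(a,2),round(b,2),'w',round((b-a)/f*((P-o)@R[:,2])*1e3,1),'z',round(P[2],4),'lat mm',round(lat*1e3,2))
print('s0 pad rod')
im=cv2.imread('pics/s0_raw.png').astype(float)
for v in range(145,180,4):
    a,b=edges(im,v,182,209)if v<0 else edges(im,v,184,212)
    P=np.array([.452,.205,.07]);print(v,a,b,'w',round((b-a)/f*((P-o)@R[:,2])*1e3,1))
print('cork')
for v in range(115,148,4):
    a,b=edges(im,v,262,284)
    P=np.array([.671,.307,.07]);print(v,a,b,'w',round((b-a)/f*((P-o)@R[:,2])*1e3,1))
E
```

```text
218 275.96 295.55 w 34.6 z 0.1168 lat mm -0.24
220 275.82 295.32 w 34.6 z 0.1122 lat mm -0.25
222 275.59 295.28 w 35.0 z 0.1076 lat mm -0.19
224 275.41 295.0 w 35.0 z 0.1029 lat mm -0.29
226 275.12 294.7 w 35.1 z 0.0982 lat mm -0.5
228 272.08 294.45 w 40.2 z 0.0935 lat mm -3.16
230 271.51 294.27 w 41.1 z 0.0887 lat mm -3.53
232 272.26 294.11 w 39.6 z 0.0839 lat mm -2.7
234 271.09 293.88 w 41.5 z 0.079 lat mm -3.67
236 271.52 293.63 w 40.4 z 0.0742 lat mm -3.19
s0 pad rod
145 184.6 202.06410256410257 w 40.7
149 188.6818181818182 202.4322033898305 w 32.0
153 185.95454545454547 202.43951612903226 w 38.4
157 187.44444444444446 202.736 w 35.6
161 184.91666666666666 203.12280701754386 w 42.4
165 184.94736842105263 203.21186440677965 w 42.6
169 186.4262295081967 203.32558139534885 w 39.4
173 187.8235294117647 209.3235294117647 w 50.1
177 189.10526315789474 203.7608695652174 w 34.1
cork
115 266.75 277.42692307692306 w 28.2
119 266.5769230769231 277.31297709923666 w 28.4
123 266.37603305785126 277.1564885496183 w 28.5
127 266.29133858267716 276.81048387096774 w 27.8
131 266.2242647058824 276.59055118110234 w 27.4
135 265.9035087719298 276.31985294117646 w 27.6
139 265.8141592920354 276.2251908396947 w 27.5
143 265.48770491803276 275.9646017699115 w 27.7
147 265.3346774193548 275.8348623853211 w 27.8
```

```bash
cat > fit.py <<'E'
from ov import *
from scipy.optimize import minimize
def render(cam,x,y,yaw,box,k=6,zt=.052):
    u0,v0,u1,v1=box; M=np.zeros(((v1-v0)*k,(u1-u0)*k),np.uint8)
    c,s=np.cos(yaw),np.sin(yaw); W=lambda lx,ly:(x+c*lx-s*ly,y+s*lx+c*ly)
    pp=lambda P: np.round((proj(cam,P)-[u0,v0]+.5)*k-.5).astype(np.int32)
    B=[0]*4
    for i,(ly,bo) in enumerate(zip((.09,.03,-.03,-.09),(.019,.016,.013,.010))):
        ce=W(0,ly); pts=np.vstack([pp(circ(ce,bo+.006,zt)),pp(circ(ce,bo+.006,zt-.012))])
        cv2.fillConvexPoly(M,cv2.convexHull(pts),255)
    for a,b in((.09-.02,.03+.017),(.03-.017,-.03+.014),(-.03-.014,-.09+.011)):
        P=[(*W(sx*.006,ly),z) for sx in(-1,1) for ly in(a,b) for z in (zt,zt-.012)][:]
        cv2.fillConvexPoly(M,cv2.convexHull(pp(np.array(P)[[0,2,4,6]])),255)
    for ly,bo in zip((.09,.03,-.03,-.09),(.019,.016,.013,.010)):
        ce=W(0,ly); H1=np.zeros_like(M);H2=np.zeros_like(M)
        cv2.fillPoly(H1,[pp(circ(ce,bo,zt))],255);cv2.fillPoly(H2,[pp(circ(ce,bo,zt-.012))],255)
        M[(H1>0)&(H2>0)]=0
    M=cv2.GaussianBlur(M,(0,0),.7*k)
    return cv2.resize(M,(u1-u0,v1-v0),interpolation=cv2.INTER_AREA)/255.
def brass(tag,box):
    u0,v0,u1,v1=box; a=cv2.imread(f'pics/{tag}_raw.png')[v0:v1,u0:u1].astype(float)
    s=(a[:,:,2]-a[:,:,0])/(a.sum(2)+30); return s
def fit(cam,tag,box,x0):
    s=brass(tag,box)
    def cost(p):
        m=render(cam,*p,box).ravel(); A=np.c_[m,np.ones_like(m)]
        r=s.ravel()-A@np.linalg.lstsq(A,s.ravel(),rcond=None)[0]; return (r**2).sum()*1e2
    r=minimize(cost,x0,method='Nelder-Mead',options=dict(initial_simplex=np.array(x0)+np.array([[0,0,0],[.003,0,0],[0,.003,0],[0,0,.03]]),xatol=1e-5,fatol=1e-4)); return r.x,r.fun
E
python3 - <<'E'
from fit import *
for cam,box in(('side',(262,225,360,345)),('top',(305,165,412,215))):
    p,f=fit(cam,cam[0]+'0',box,[.5804,-.179,.17]); print(cam,p,f)
    c,s=np.cos(p[2]),np.sin(p[2])
    for ly in(.09,.03,-.03): print((p[0]-s*ly).round(4),(p[1]+c*ly).round(4))
    ov(cam[0]+'0',[(circ((p[0]-s*ly,p[1]+c*ly),bo+d,.052),(0,255,0)) for ly,bo in zip((.09,.03,-.03,-.09),(.019,.016,.013,.010)) for d in(0,.006)],box,4 if cam=='side' else 4,cam)
E
```

```text
side [ 0.58078495 -0.17735805  0.16553559] 2024.3355396185177
0.566 -0.0886
0.5758 -0.1478
0.5857 -0.2069Traceback (most recent call last):
  File "<stdin>", line 3, in <module>
  File "fit.py", line 28, in fit
    r=minimize(cost,x0,method='Nelder-Mead',options=dict(initial_simplex=np.array(x0)+np.array([[0,0,0],[.003,0,0],[0,.003,0],[0,0,.03]]),xatol=1e-5,fatol=1e-4)); return r.x,r.fun
    res = _minimize_neldermead(fun, x0, args, callback, bounds=bounds,
                               **options)
    fxr = func(xr)
    fx = function(np.copy(x), *(wrapper_args + args))
  File "fit.py", line 26, in cost
    m=render(cam,*p,box).ravel(); A=np.c_[m,np.ones_like(m)]
      ~~~~~~^^^^^^^^^^^^
  File "fit.py", line 16, in render
    cv2.fillPoly(H1,[pp(circ(ce,bo,zt))],255);cv2.fillPoly(H2,[pp(circ(ce,bo,zt-.012))],255)
                     ~~^^^^^^^^^^^^^^^^
  File "fit.py", line 6, in <lambda>
    pp=lambda P: np.round((proj(cam,P)-[u0,v0]+.5)*k-.5).astype(np.int32)
                           ~~~~^^^^^^^
  File "h.py", line 12, in proj
    m=arm.camera_model(name); f=192/np.tan(np.radians(m['vfov'])/2)
ValueError: time passes only in moves, steps and waits
```

View pics/s0_o.png

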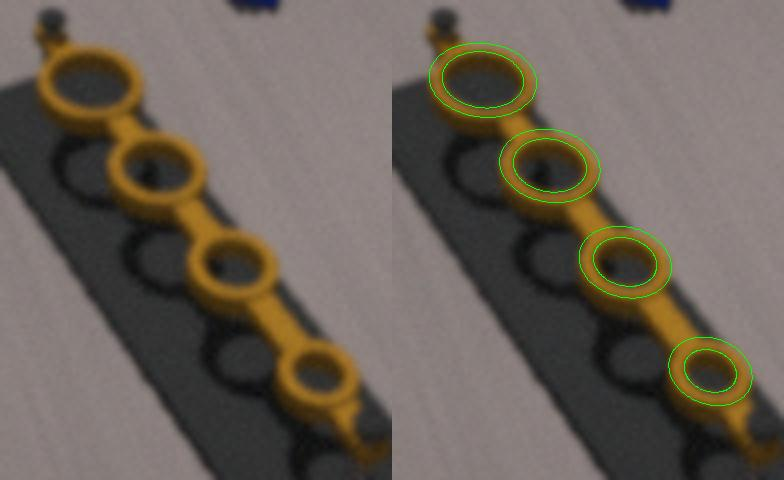

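```bash
python3 - <<'E'
from h import *
import pickle; pickle.dump({n:arm.camera_model(n) for n in('side','top')},open('cam.pkl','wb'))
E
sed -i "s/^from cell import arm/from cell import arm\nimport pickle,os\nCM=pickle.load(open('cam.pkl','rb'))/; s/arm.camera_model(name)/CM[name]/" h.py
python3 - <<'E'
from fit import *
def show(tag,cam,p,box,k):
    c,s=np.cos(p[2]),np.sin(p[2])
    for ly in(.09,.03,-.03): print((p[0]-s*ly).round(4),(p[1]+c*ly).round(4))
    ov(tag,[(circ((p[0]-s*ly,p[1]+c*ly),bo+d,.052),(0,255,0)) for ly,bo in zip((.09,.03,-.03,-.09),(.019,.016,.013,.010)) for d in(0,.006)],box,k,cam)
box=(305,165,412,215); p,f=fit('top','t0',box,[.5804,-.179,.17]); print(p,f); show('t0','top',p,box,3.7)
show('s0','side',[.5804,-.179,.168],(262,225,312,285),8)
E
```

```text
[ 0.58057486 -0.18013035  0.16737803] 390.11982324855444
0.5656 -0.0914
0.5756 -0.1505
0.5856 -0.2097
0.5654 -0.0903
0.5754 -0.1494
0.5854 -0.2086
```

View pics/s0_o.png

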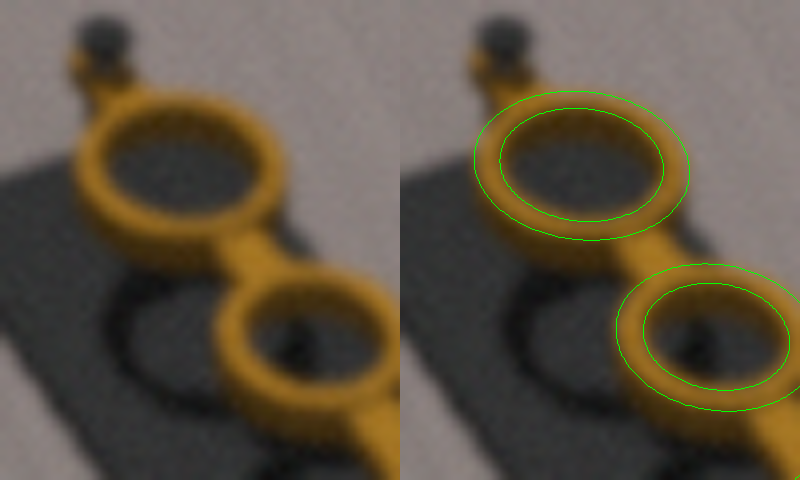

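View pics/t0_o.png

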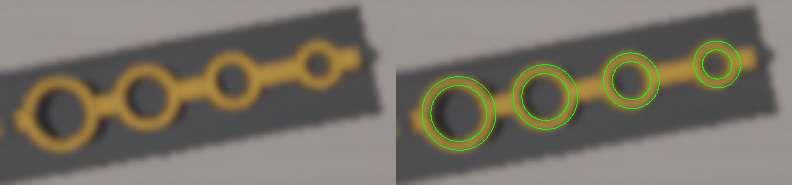

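```bash
python3 -m creep '[[[0.08,-0.08,-0.3,0,0,0,-0.5],[0.08,-0.08,-0.6,0,0,0,-0.5],[0.08,-0.08,-0.9,0,0,0,-0.5],[0.08,-0.08,-1.0,0,0,0,-0.5],[0.08,-0.08,-1.0,0,0,0,-0.5]]]';python3 -m creep '[[[0,0,-0.1,0,0,0,-0.5],[0,0,-0.2,0,0,0,-0.5],[0,0,-0.3,0,0,0,-0.5],[0,0,-0.4,0,0,0,-0.5],[0,0,-0.5,0,0,0,-0.5]]]';python3 -m creep '[[[0,0,0,0,0,0,-0.5],[0,0,0,0,0,0,-0.5]]]'
```

```text
clock: 6.0
position: [0.565, -0.0912, 0.1495]
ee_rot: [-0.605, -3.082, 0.0]
force: [-0.1, 0.0, -2.7]
width: 0.378
clock: 6.5
position: [0.5653, -0.0911, 0.1447]
ee_rot: [0.605, 3.082, 0.0]
force: [0.4, 0.2, -2.7]
width: 0.377
clock: 6.7
position: [0.5653, -0.0911, 0.1447]
ee_rot: [0.605, 3.083, 0.0]
force: [0.3, 1.3, -3.6]
width: 0.38
```

```bash
python3 -m creep '[[[0,0,-0.1,0,0,0,-0.5],[0,0,-0.2,0,0,0,-0.5],[0,0,-0.2,0,0,0,-0.5]]]';python3 -m creep '[[[0,0,-0.1,0,0,0,-0.5],[0,0,-0.2,0,0,0,-0.5],[0,0,-0.2,0,0,0,-0.5]]]'; python3 -c "
from h import *
shot('side','s5',(262,200,312,265),8)"
```

```text
clock: 7.0
position: [0.5653, -0.0911, 0.1427]
ee_rot: [0.605, 3.083, 0.0]
force: [1.0, 0.4, -2.6]
width: 0.374
clock: 7.3
position: [0.5652, -0.0911, 0.1406]
ee_rot: [0.605, 3.083, 0.0]
force: [0.7, 1.0, -3.5]
width: 0.381
```

View pics/s5.png

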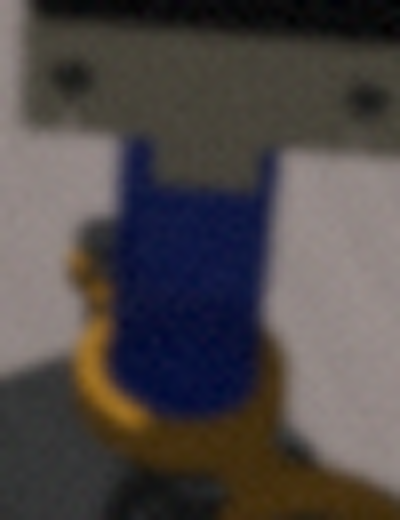

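No contact force and the foot is already inside ring 1's bore (picture: rod foot at (185,410) within the ring). Go on down.

```bash
python3 -m creep '[[[0,0,-0.2,0,0,0,-0.5],[0,0,-0.4,0,0,0,-0.5],[0,0,-0.6,0,0,0,-0.5],[0,0,-0.8,0,0,0,-0.5],[0,0,-0.8,0,0,0,-0.5]]]';python3 -m creep '[[[0,0,-0.2,0,0,0,-0.5],[0,0,-0.4,0,0,0,-0.5],[0,0,-0.6,0,0,0,-0.5],[0,0,-0.8,0,0,0,-0.5],[0,0,-1.0,0,0,0,-0.5]]]';python3 -m creep '[[[0,0,0,0,0,0,-0.5],[0,0,0,0,0,0,-0.5]]]'; python3 -c "
from h import *
shot('side','s6',(262,200,312,265),8)"
```

```text
clock: 7.85
position: [0.5652, -0.0911, 0.1324]
ee_rot: [-0.605, -3.083, -0.0]
force: [2.5, 1.4, -4.4]
width: 0.379
clock: 8.35
position: [0.5653, -0.0911, 0.1226]
ee_rot: [0.605, 3.083, 0.0]
force: [2.5, 2.5, -0.5]
width: 0.38
clock: 8.55
position: [0.5651, -0.0911, 0.1225]
ee_rot: [-0.605, -3.082, -0.0]
force: [1.8, 1.8, -4.8]
width: 0.379
```

View pics/s6.png

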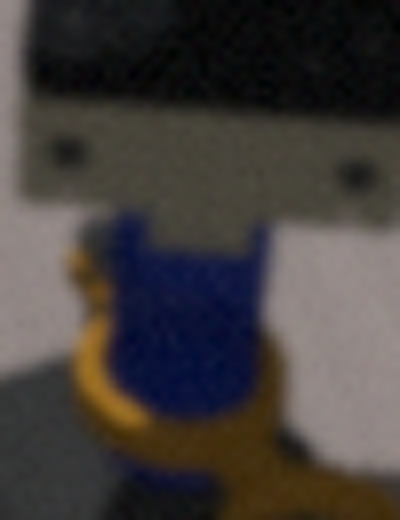

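Passed: the foot shows blue below the ring at (180,475). Side forces are small. Lift out and move to ring 2, 60 mm on, direction (0.167, -0.986).

```bash
python3 -m creep '[[[0.03,0.03,0.4,0,0,0,-0.5],[0.03,0.03,1.2,0,0,0,-0.5],[0.03,0.03,2.2,0,0,0,-0.5],[0.03,0.03,3.2,0,0,0,-0.5],[0.03,0.03,3.9,0,0,0,-0.5]]]';python3 -m creep '[[[0,0,0,0,0,0,-0.5],[0.2,-1,0,0,0,0,-0.5],[0.5,-3,0,0,0,0,-0.5],[0.8,-5,0,0,0,0,-0.5],[1.0,-5.92,0,0,0,0,-0.5]]]';python3 -m creep '[[[0,0,-0.3,0,0,0,-0.5],[0,0,-0.5,0,0,0,-0.5],[0,0,-0.5,0,0,0,-0.5]]]'; python3 - <<'E'
from fit import *
shot('side','s7');p=arm.observe()['position'];print(p)
r=(.5754,-.1494);p=p[:2]+[0,0];zf=arm.observe()['position'][2]-.0937
ov('s7',[(circ(r,.022,.052),(0,255,0)),(circ(r,.016,.052),(0,255,0)),(circ(p,.018,zf),(255,255,255))],(275,215,330,280),7)
E
```

```text
clock: 9.1
position: [0.5655, -0.0916, 0.1632]
ee_rot: [0.606, 3.082, -0.001]
force: [0.4, -0.5, -2.8]
width: 0.376
clock: 9.6
position: [0.575, -0.1532, 0.1613]
ee_rot: [-0.61, -3.081, 0.002]
force: [-0.1, -0.7, -3.1]
width: 0.375
clock: 9.9
position: [0.5751, -0.1487, 0.156]
ee_rot: [-0.603, -3.082, -0.001]
force: [-0.0, 0.1, -2.7]
width: 0.377
[ 0.57526558 -0.14877213  0.15630642]
```

View pics/s7_o.png

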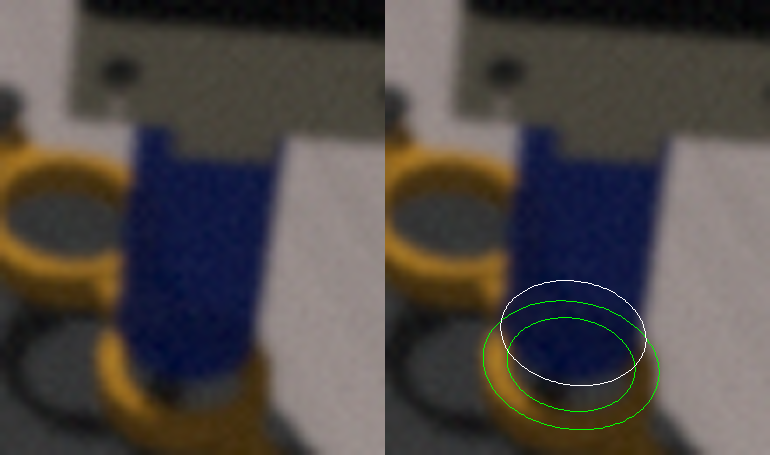

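Rod centred over ring 2 within about 1.5 mm in the picture (rod foot (190,370), ring (184,380)). Descend carefully.

```bash
python3 -m creep '[[[0,0,-0.3,0,0,0,-0.5],[0,0,-0.6,0,0,0,-0.5],[0,0,-0.8,0,0,0,-0.5],[0,0,-0.8,0,0,0,-0.5],[0,0,-0.8,0,0,0,-0.5]]]';python3 -m creep '[[[0,0,-0.1,0,0,0,-0.5],[0,0,-0.1,0,0,0,-0.5]]]';python3 -m creep '[[[0,0,-0.1,0,0,0,-0.5],[0,0,-0.1,0,0,0,-0.5]]]';python3 -c "
from h import *
for i in range(1): print(arm.observe()['force'],arm.observe()['ft_torque'])"
```

```text
clock: 10.45
position: [0.5754, -0.1501, 0.1487]
ee_rot: [-0.606, -3.083, -0.0]
force: [0.2, 1.0, -3.2]
width: 0.382
clock: 10.65
position: [0.5755, -0.1501, 0.1477]
ee_rot: [0.605, 3.083, 0.0]
force: [0.2, 1.2, -2.3]
width: 0.379
clock: 10.85
position: [0.5754, -0.1501, 0.1466]
ee_rot: [-0.606, -3.082, -0.0]
force: [-0.2, 0.9, -2.9]
width: 0.376
[-0.22054448  0.89382086 -2.93171282] [ 0.02249801 -0.03586663  0.04635276]
```

```bash
for i in 1 2; do python3 -m creep '[[[0,0,-0.1,0,0,0,-0.5],[0,0,-0.1,0,0,0,-0.5],[0,0,-0.1,0,0,0,-0.5]]]';done
```

```text
clock: 11.15
position: [0.5756, -0.1501, 0.1458]
ee_rot: [0.605, 3.082, 0.0]
force: [0.5, -0.1, -1.4]
width: 0.377
clock: 11.45
position: [0.5757, -0.1501, 0.145]
ee_rot: [0.605, 3.082, 0.0]
force: [-0.5, 0.2, 2.2]
width: 0.376
```

Contact: Fz has gone from about -2.9 to +2.2, i.e. about 5 N. Hold briefly and look.

```bash
for i in 1 2; do python3 -m creep '[[[0,0,0,0,0,0,-0.5],[0,0,0,0,0,0,-0.5]]]';done; python3 -c "
from h import *
shot('side','s8',(262,200,332,275),8)"
```

```text
clock: 11.65
position: [0.5756, -0.1502, 0.1449]
ee_rot: [0.605, 3.082, 0.0]
force: [0.4, 0.7, 2.1]
width: 0.379
clock: 11.85
position: [0.5756, -0.1501, 0.1448]
ee_rot: [0.605, 3.082, 0.0]
force: [0.6, 1.5, 2.4]
width: 0.38
```

View pics/s8.png

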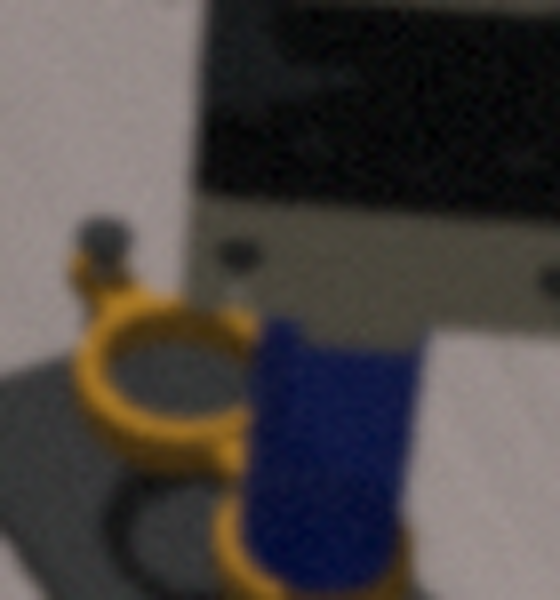

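The rod sits squarely on ring 2's mouth (foot at (325,560)) and stops at about 5 N, so it is the 36 mm rod. Back to ring 1.

```bash
python3 -m creep '[[[0,0,0.3,0,0,0,-0.5],[0,0,0.9,0,0,0,-0.5],[0,0,1.5,0,0,0,-0.5],[0,0,1.7,0,0,0,-0.5],[0,0,1.7,0,0,0,-0.5]]]';python3 -m creep '[[[-0.2,1,0,0,0,0,-0.5],[-0.5,3,0,0,0,0,-0.5],[-0.8,5,0,0,0,0,-0.5],[-1.0,5.92,0,0,0,0,-0.5],[-1.0,5.92,0,0,0,0,-0.5]]]';python3 -m creep '[[[0,0,-0.3,0,0,0,-0.5],[0,0,-0.6,0,0,0,-0.5],[0,0,-0.9,0,0,0,-0.5],[0,0,-1.1,0,0,0,-0.5],[0,0,-1.1,0,0,0,-0.5]]]'
```

```text
clock: 12.4
position: [0.5757, -0.1501, 0.1622]
ee_rot: [0.605, 3.082, 0.0]
force: [-0.5, -1.2, -2.7]
width: 0.378
clock: 12.9
position: [0.5652, -0.0888, 0.1616]
ee_rot: [-0.601, -3.083, -0.001]
force: [0.7, 0.4, -2.2]
width: 0.382
clock: 13.4
position: [0.5652, -0.0913, 0.1502]
ee_rot: [-0.606, -3.082, 0.0]
force: [-0.6, -0.7, -3.7]
width: 0.377
```

```bash
python3 -m creep '[[[0.03,0.04,-0.1,0,0,0,-0.5],[0.03,0.04,-0.3,0,0,0,-0.5],[0.03,0.04,-0.5,0,0,0,-0.5],[0.03,0.04,-0.6,0,0,0,-0.5],[0.03,0.04,-0.6,0,0,0,-0.5]]]';python3 -m creep '[[[0,0,-0.1,0,0,0,-0.5],[0,0,-0.2,0,0,0,-0.5],[0,0,-0.2,0,0,0,-0.5]]]';
```

```text
clock: 13.9
position: [0.5657, -0.0905, 0.1446]
ee_rot: [-0.605, -3.082, 0.0]
force: [-0.7, -0.8, -2.3]
width: 0.376
clock: 14.2
position: [0.5657, -0.0905, 0.1426]
ee_rot: [-0.605, -3.083, -0.0]
force: [-0.2, -0.4, -2.7]
width: 0.375
```

No contact; carry on down.

```bash
python3 -m creep '[[[0,0,-0.2,0,0,0,-0.5],[0,0,-0.4,0,0,0,-0.5],[0,0,-0.6,0,0,0,-0.5],[0,0,-0.8,0,0,0,-0.5],[0,0,-0.8,0,0,0,-0.5]]]';python3 -m creep '[[[0,0,-0.2,0,0,0,-0.5],[0,0,-0.4,0,0,0,-0.5],[0,0,-0.7,0,0,0,-0.5],[0,0,-1.0,0,0,0,-0.5],[0,0,-1.0,0,0,0,-0.5]]]';python3 -m creep '[[[0,0,-0.3,0,0,0,-0.5],[0,0,-0.6,0,0,0,-0.5],[0,0,-0.9,0,0,0,-0.5],[0,0,-1.2,0,0,0,-0.5],[0,0,-1.2,0,0,0,-0.5]]]'
```

```text
clock: 14.7
position: [0.5656, -0.0904, 0.1344]
ee_rot: [-0.605, -3.082, 0.0]
force: [-0.8, 1.3, -2.0]
width: 0.378
clock: 15.2
position: [0.5655, -0.0905, 0.1242]
ee_rot: [-0.605, -3.082, 0.0]
force: [-0.2, -1.5, -3.1]
width: 0.375
clock: 15.7
position: [0.5655, -0.0905, 0.1122]
ee_rot: [-0.605, -3.082, 0.0]
force: [-0.6, 0.7, -2.0]
width: 0.379
```

```bash
python3 -m creep '[[[0,0,-0.3,0,0,0,-0.5],[0,0,-0.6,0,0,0,-0.5],[0,0,-0.8,0,0,0,-0.5],[0,0,-0.8,0,0,0,-0.5],[0,0,-0.8,0,0,0,-0.5]]]';python3 -m creep '[[[0,0,-0.1,0,0,0,-0.5],[0,0,-0.1,0,0,0,-0.5]]]';python3 -m creep '[[[0,0,-0.05,0,0,0,-0.5],[0,0,-0.1,0,0,0,-0.5]]]'
```

```text
clock: 16.2
position: [0.5658, -0.0905, 0.1047]
ee_rot: [-0.605, -3.083, -0.0]
force: [-0.2, -0.2, -2.9]
width: 0.382
clock: 16.4
position: [0.5658, -0.0905, 0.1037]
ee_rot: [0.605, 3.083, 0.0]
force: [0.8, -1.2, -2.9]
width: 0.373
clock: 16.6
position: [0.5658, -0.0905, 0.1027]
ee_rot: [0.605, 3.083, 0.0]
force: [-0.7, -0.5, -4.0]
width: 0.377
```

```bash
for i in 1 2; do python3 -m creep '[[[0,0,-0.05,0,0,0,-0.5],[0,0,-0.05,0,0,0,-0.5],[0,0,-0.05,0,0,0,-0.5]]]';done
```

```text
clock: 16.9
position: [0.5657, -0.0905, 0.1022]
ee_rot: [-0.605, -3.083, -0.0]
force: [-0.1, 0.1, -2.3]
width: 0.376
clock: 17.2
position: [0.5659, -0.0905, 0.1018]
ee_rot: [0.605, 3.083, 0.0]
force: [0.0, 0.4, -1.2]
width: 0.379
```

```bash
for i in 1 2; do python3 -m creep '[[[0,0,-0.03,0,0,0,-0.5],[0,0,-0.03,0,0,0,-0.5],[0,0,-0.03,0,0,0,-0.5]]]';done
```

```text
clock: 17.5
position: [0.566, -0.0905, 0.1017]
ee_rot: [0.605, 3.082, 0.0]
force: [-0.3, 0.1, 2.6]
width: 0.379
clock: 17.8
position: [0.5661, -0.0905, 0.1017]
ee_rot: [0.605, 3.082, 0.0]
force: [-1.7, 1.4, 7.3]
width: 0.382
```

The rod stands on the base plate: contact at TCP z 0.1017, exactly as predicted. Ease off and open slowly.

```bash
python3 -m creep '[[[0,0,0.04,0,0,0,-0.5],[0,0,0.04,0,0,0,-0.5],[0,0,0.04,0,0,0,-0.24],[0,0,0.04,0,0,0,-0.2],[0,0,0.04,0,0,0,-0.15]]]';python3 -m creep '[[[0,0,0,0,0,0,0],[0,0,0,0,0,0,0.2],[0,0,0,0,0,0,0.5],[0,0,0,0,0,0,0.6],[0,0,0,0,0,0,0.6]]]';python3 -m creep '[[[0,0,0,0,0,0,0.6],[0,0,0,0,0,0,0.6],[0,0,0,0,0,0,0.6]]]'; python3 -c "
from h import *
shot('side','s9',(235,170,355,285),5)"
```

```text
clock: 18.3
position: [0.5657, -0.0906, 0.1013]
ee_rot: [-0.605, -3.082, 0.0]
force: [-0.6, 0.5, -0.5]
width: 0.418
clock: 18.8
position: [0.5658, -0.0905, 0.1015]
ee_rot: [0.606, 3.083, 0.0]
force: [0.5, 0.2, -0.2]
width: 0.782
clock: 19.1
position: [0.5658, -0.0905, 0.1015]
ee_rot: [-0.605, -3.083, -0.0]
force: [-0.0, 0.7, -0.6]
width: 0.799
```

View pics/s9.png

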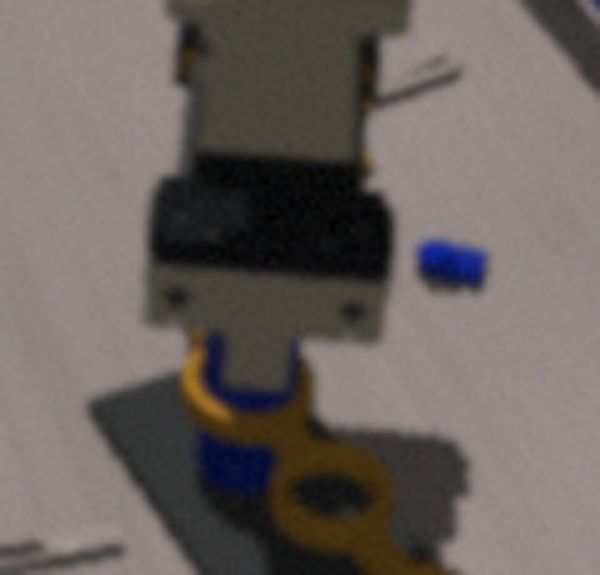

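Released; the rod stands through ring 1 (foot at (235,480) on the plate). Back straight up, then clear away.

```bash
python3 -m creep '[[[0,0,1,0,0,0,0.6],[0,0,3,0,0,0,0.6],[0,0,6,0,0,0,0.6],[0,0,9,0,0,0,0.6],[0,0,13,0,0,0,0.6]]]';python3 -m creep '[[[0,0,4,0,0,0,0.6],[-1,4,6,0,0,0,0.6],[-3,8,6,0,0,0,0.6],[-5,12,6,0,0,0,0.6],[-7,16,6,0,0,0,0.6]]]';python3 -m creep '[[[-3,4,0,0,0,0,0.6],[-6,8,0,0,0,0,0.6],[-9,11,0,0,0,0,0.6],[-9,11,0,0,0,0,0.6],[-9,11,0,0,0,0,0.6]]]'; python3 -c "
from h import *
print(arm.observe());shot('side','s10',s=1.5);shot('top','t10',s=1.5)"
```

```text
clock: 19.65
position: [0.5649, -0.0904, 0.2326]
ee_rot: [-0.605, -3.081, 0.0]
force: [0.6, 0.1, 0.1]
width: 0.799
clock: 20.15
position: [0.4948, 0.0707, 0.2926]
ee_rot: [0.606, 3.081, 0.001]
force: [1.1, 0.8, 0.0]
width: 0.8
clock: 20.65
position: [0.4054, 0.1799, 0.2923]
ee_rot: [0.602, 3.082, 0.001]
force: [-0.6, -0.3, 0.4]
width: 0.8
{'clock': 20.65, 'joints': array([-0.65113877,  0.08848173,  0.12300632,  1.92242601, -0.01179277,
        1.13017358,  0.66151432]), 'dq': array([ 0.02928477,  0.01633883,  0.03541916, -0.00996831,  0.00151401,
       -0.00406976,  0.00874736]), 'joint_efforts': array([ -1.92307569, -38.69535327,  -1.07184492, -30.99799633,
        -0.32346608,   0.14359917,  -0.25201972]), 'position': array([0.40540961, 0.17993077, 0.292344  ]), 'ee_rot': array([6.01896940e-01, 3.08235582e+00, 1.04026412e-03]), 'force': array([-0.62434819, -0.3313801 ,  0.44619127]), 'ft_torque': array([-0.01939951, -0.00916244, -0.02678653]), 'width': 0.7995433342120805}
```

View pics/s10.png

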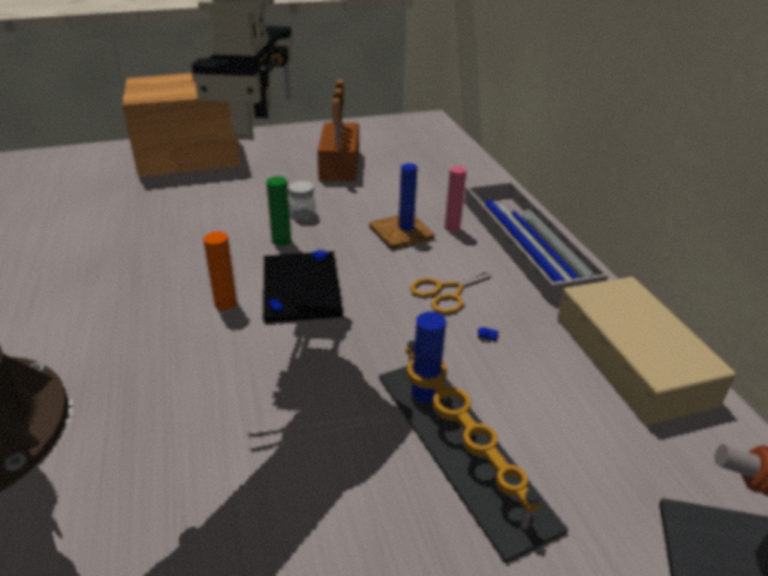

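View pics/t10.png

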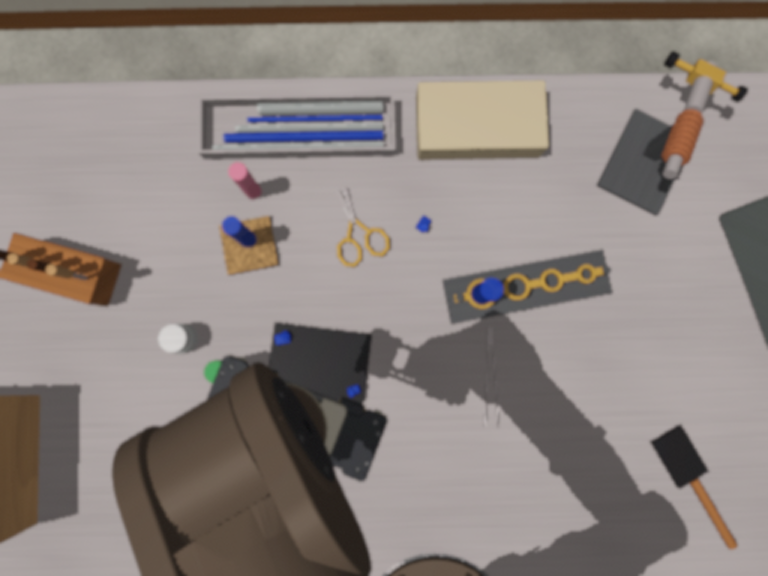

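The rod stands upright in ring 1: top view (491,290), side view (428,355). The cork rod is still at (408,197), the bystanders are unmoved and the arm is clear. Hand in.

```bash
python3 -m creep '[[[0,0,0,0,0,0,0.6],[0,0,0,0,0,0,0.6],[0,0,0,0,0,0,0.6]]]'; python3 -c "
from cell import arm
print(arm.sign_off())"
```

```text
clock: 21.05
position: [0.4062, 0.1789, 0.2915]
ee_rot: [-0.608, -3.082, 0.0]
force: [-1.2, 1.2, -0.2]
width: 0.804
the job is handed in; nothing more can be done
None
```

The rod on the graphite pad is the 36 mm one (rod_a), and it now stands on the base plate in ring 1, the last ring it passed.

- **Gauging:** it went right through ring 1, with only about 2 to 3 N of side force, and came out again. Ring 2 stopped it: I pressed about 5 N for roughly 0.4 s, squarely over the hole. It then went back down through ring 1 until the plate stopped it (about 10 N), at the expected height, and I released it.
- **Last checks:** the final pictures show it upright in ring 1, the other rod unmoved on the cork mat, the bystanders where they were, and the arm clear. I handed in at about 21 s of the 67 s allowed.
- **Disagreements:**
  - The two cameras placed the rings and the rod up to about 2.5 mm apart, so I centred by camera and the measured side forces.
  - Apparent rod width read 1 to 2 mm low (about 35 mm), and the jaw opening about 1 mm low, but ring 2 settled the size.
  - A first automatic fit of the stand in the side picture sat visibly off, so I did not use it.

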